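# Seat the die plate and snap the hold-down flap over it

### The arm

A 6-joint arm with a two-finger parallel gripper is mounted at the origin on the work surface. World frame = base frame: x ahead of the robot, y to its left, z up, the work surface at z = 0. Lengths are in mm, angles in rad, forces in N, time in s.
With the tool pointing down it reaches from about 275 to 1000 mm from the base axis. Payload 8.4 kg.
Tool frame: the origin (TCP) lies at the centre of the arm's flange, where the gripper is bolted on; the fingertips stand 173 mm ahead of it and the grasp point (between the pads) lies 155 mm ahead of it; z points along the fingers, y is the direction in which the jaws open and shut (so a half turn about z gives the same grasp; the last joint's range is limited). The gripper opens to 85 mm and grips with 20 to 120 N. Pads are 22 mm wide; open, the fingers measure 114 mm over their backs; the gripper's body (76 mm by 85 mm) begins 54 mm behind the grasp point. The pads swing forward as they close: fully open they stand 13 mm farther back than shut.
Start: joints at [1.239, 0.353, 1.633, -0, 1.155, -0.002], TCP at [202.408, 591.321, 404.681] pointing down, gripper open.
Joint ranges: [-2.63, 2.63], [-0.92, 2.1], [0.06, 2.66], [-1.3, 4.44], [0, 2.69], [-3.02, 3.02]. Speed limits (rad/s): [2.22, 2.22, 2.79, 3.14, 3.14, 3.14].

### API

Orientations are given as [roll, pitch, yaw] about the fixed x, y, z axes, in that order (R = Rz(yaw) Ry(pitch) Rx(roll)).
In Python, from rig import sense, grab_frame, camera_model, sign_off gives the robot as it stands. The module is installed in compiled form; this text tells all that it offers.
- The arm moves only by the tool step_arm, never from a script. Its argument "commands" is a list of rows, each a list of 3 entries, a list of its own where there are three numbers: the shift along the tool's x, y, z in mm, then the turn about the tool's z in rad, then the opening, from 0 (shut) to 1 (fully open). A call has 1 to 20 rows; each row shifts and turns the pose as measured when the row begins, along the tool's axes as they then stand; what a row does not reach is not made up. A row lasts 1/8 s, in which the tool goes at most 62.5 mm and 10.7 degrees, less where a joint would pass 70% of its speed; a pose out of reach is approached as far as the arm can. A call with a gripper value outside its range is refused whole. The fingers move at their own pace and stop on an object; "force" is the grip in N (left out, the last holds). Time passes only in rows, so rows that do not move let the fingers close. It gives the time, the measured TCP pose, the force and the opening at its end, in the units of the state.
- sense(): the state, without advancing time (a new reading comes with each control period).
- grab_frame(name): name is "scene" or "top"; returns the picture (480x640x3 uint8, blue, green, red); there is no depth.
- camera_model(name): a dict with "fx", "fy", "cx", "cy" (pixels), "R" (3x3) and "t" (3): a world point X has camera coordinates R X + t. Camera axes: x right, y down, z forward; pixel columns grow to the right and rows downward; lengths in mm; the calibration is good to about 2 mm. A picture is of the moment at which its call begins. camera_model takes no time and is no camera call.
- sign_off(): hands the job in, once; it reports no verdict.
The state is a dict: "clock": time; "qpos": joint angles; "qvel": joint speeds; "joint_efforts": joint torques, N m; "eef_pos": TCP position; "tcp_rot": TCP orientation; "contact_force": force on the tool from outside, world axes, zero at the start; "wrist_torque": the same for the moment, N m; "opening": opening from 0.0 (shut) to 1.0 (fully open).
Only numpy, scipy, OpenCV 4.12 (cv2) and the standard library are available. Lean on these libraries where they do the work, as an engineer would, in place of code of your own. Each camera call takes 0.05 s, during which the arm holds its last target. There are 200 camera calls.

### The job

Slide the die plate along its nest until it is fully home against the brass bar of the back gauge, pressing it there for a moment with a light push (about 8 N; more than 16 N knocks the gauge out of true), and leave it there. Then tip the orange spring flap gently past its snap point and let its own spring throw it shut onto the plate, without pushing it down behind the snap. Let go of everything and leave the other things on the table and platen alone.

Things in the scene. Friction and masses are not known exactly. Their poses are not given: they have to be found in the camera images.
- fixture: fixed steel platen 320 x 300 mm, top 30 mm above the table. Origin: centre of its underside at table height. +x: the way the die plate slides home; +y: the side with the flap; z up. Two dark guide bars along x (10 mm wide, tops at z = 40, x -100 to 80, inner faces at y = -45 and 45 mm) form the nest. Outside the +y guide are two blue hinge ears, 56 mm apart, up to z = 56 mm.
- gauge: back gauge at the far end of the nest: orange block 70 mm wide, 20 mm high. Origin: middle of the lower edge of its front face, on the platen's top, axes as the fixture's. The stop itself is a brass bar (50 mm wide, 14 mm high) on two set screws before that face; its front is 6 to 22 mm before the origin (to -x), set anew each time, not measured: feel for it. Over 16 N upsets it. A light sprung pin (0.2 N) stands 3 mm proud of the bar.
- plate: loose aluminium die plate 150 (x) x 80 (y) x 8 mm, 0.15 to 0.3 kg, lying in the nest between the guides with 5 mm play on either side, some way short of the gauge. Sliding it takes about 1 N (up to 4 N if it rubs) on top of what reaches the gauge; dragged askew it rubs on a guide, pushed from behind it straightens itself. Origin: centre of its underside (30 mm above the table); +x points to the gauge.
- plate_front (a point): middle of the die plate's leading edge (the one that meets the gauge's brass bar), 75 mm ahead of the plate's origin, 4 mm above its underside.
- plate_tab (a point): grip point of the black upright tab near the plate's rear end, 60 mm behind the plate's origin: 24 mm long (x), 14 mm thick (y, to be pinched across), standing 38 mm above the plate's top face (8 to 46 mm above the plate's underside); this point is 36 mm above the plate's underside.
- flap_angle (a joint): flap angle, rad. 0: on its open stop, leaning 17 deg from upright to fixture +y, away from the nest; 0.30: upright; 1.87: shut, level, its rubber foot on the plate. Grows as it tips to fixture -y. Below the snap point, about 0.85, the spring pushes it back open; beyond, it throws it shut by itself. Torque 0.35 N m at the stops, evenly down to 0 at the snap (5 to 10 N at the tip to start it).
- flap: the orange spring flap. Origin: middle of its hinge line, which runs along fixture x; 46 mm above the table, at fixture x = 40, y = 66 mm. Blade 42 mm wide (fixture x), 6 mm thick; it may be pushed anywhere on its outer face. Nothing stands on the platen on its outer (+y) side. Beside its far hinge ear is its small tension spring link, lower than 65 mm.
- flap_tip (a point): middle of the steel bar (10 mm thick, 42 mm long along fixture x) on the flap's free edge, 70 mm from the hinge line; 113 mm above the table when open, 116 mm when upright.
- wrench: bystander, leave alone: small steel wrench 110 mm long lying on the platen beside the nest, opposite the flap
- stamp: bystander, leave alone: small brass stamp 35 x 35 x 18 mm standing on the platen beside the nest, opposite the flap
- spool: bystander, leave alone: upright copper-coloured foil spool (ring), 68 mm across, 45 mm high
- cleaner: bystander, leave alone: round cleaner bottle with red cap, 56 mm across, 120 mm high
- grease: bystander, leave alone: green can, 66 mm across, 60 mm high
- driver: bystander, leave alone: screwdriver lying on the table
- blank: bystander, leave alone: plain aluminium block 100 x 70 x 14 mm lying on the table
There are look-alikes about, which are no part of the job. What is meant by the plate is not pink, and is the larger of those in its own colour.

How it is judged (in metres and radians):
On the way, in this order (a step that is already met when the one before it is completed fails the run):
1. the die plate is pressed home against the back gauge with at least 3 N (contact force between plate and gauge above 3 N), for 0.2 s.
2. with the plate still at the gauge's bar, the flap has sprung shut onto it (contact force between plate and gauge above 0.05 N and x of plate_front in the frame of gauge above -0.025 m and value of joint flap_angle above 1.8 rad), for 0.3 s.
At the end, for the whole second after the job is handed in: the die plate lies flat in the nest, still within about 3 mm of the gauge's brass bar, so that it touches the bar or its light sprung pin (over 0.05 N); the flap is shut on it (above 1.8 rad); both are at rest and the robot touches nothing (all of step 2 and contact force between each of the fingers, the arm and anything else below 0.1 N and velocity of joint flap_angle below 0.1 rad/s and linear speed of plate below 0.01 m/s and height (world z) of plate below 0.034 m).
It fails at once if the plate is pressed against the back gauge with more than 16 N (contact force between plate and gauge above 16 N).
It fails at once if the robot touches the back gauge (contact force between the arm and gauge above 1 N).
It fails at once if the flap is pushed with more than 20 N (contact force between the fingers and flap above 20 N).
It fails at once if the flap is pushed down behind the snap (more than 3 N on it beyond 1.4 rad) instead of springing shut by itself (value of joint flap_angle above 1.4 rad and contact force between the fingers and flap above 3 N).
It fails at once if a bystander is moved more than 20 mm (distance of any of wrench, stamp, spool, cleaner, grease, driver, blank from where it was at the start of the episode above 0.02 m).
It also fails if it takes over 64 s, if anything falls off the work surface, if the arm or the gripper's body presses on something with over 40 N, if the wrist force passes 120 N, or if a joint passes its speed limit or range.

## Working session

There is one attempt and no reset: what is moved stays moved. The work goes in short steps, Python scripts to look and compute and a tool call to move; the robot and the scene stay as the last step left them, time stands still between calls to the robot, and variables do not carry over. Pictures are saved under pics/ and viewed, about 8 in all and at most 12, crops included, and the job is handed in when it is done.

Besides the shell and the picture viewer there is one more tool, called in YAML: its name, and indented under it one key for each argument. step_arm: Moves the arm, as the interface text tells. Its arguments: {"type":"object","properties":{"commands":{"type":"array","items":{"type":"array"}},"force":{"type":"number"}},"required":["commands"]}

```bash
mkdir -p pics; python3 - <<'E'
from rig import *
import cv2
for n in("scene","top"):
    cv2.imwrite(f"pics/{n}0.png",grab_frame(n)); print(n,camera_model(n))
print(sense())
E
```

```text
scene {'fx': 464.08062782637194, 'fy': 464.08062782637194, 'cx': 323.22401819939984, 'cy': 236.93744666225052, 'R': array([[ 0.82178401,  0.56963758, -0.01356734],
       [ 0.3127048 , -0.47077053, -0.82497929],
       [-0.47632631,  0.67371221, -0.56500009]]), 't': array([-368.86724401,  -73.38617675, 1343.05862174])}
top {'fx': 616.0584149644142, 'fy': 616.0584149644142, 'cx': 310.40019900849603, 'cy': 242.58967860869708, 'R': array([[-0.00629839, -0.99997444, -0.00338297],
       [-0.99864533,  0.00646469, -0.05163063],
       [ 0.05165118,  0.0030532 , -0.99866052]]), 't': array([ -20.55363347,  478.68986319, 1625.3071499 ])}
{'clock': 0.1, 'qpos': array([ 1.23863124e+00,  3.53583251e-01,  1.63401704e+00, -1.15649065e-05,
        1.15520224e+00, -2.39771123e-03]), 'qvel': array([-7.98654261e-04,  1.39459991e-06, -2.81171983e-03, -3.23355635e-04,
       -1.12211827e-03, -2.77135771e-04]), 'joint_efforts': array([ 7.28062096e-04, -6.06356621e+01, -3.42823470e+01, -8.32981164e-05,
        3.90485278e-03,  1.09917136e-05]), 'eef_pos': array([202.32666915, 591.14077855, 404.05218255]), 'tcp_rot': array([-3.14038274e+00,  7.67381929e-06,  2.81182996e+00]), 'contact_force': array([-0.40607941, -0.27799289, -0.27346314]), 'wrist_torque': array([0.014206  , 0.03116992, 0.05971453]), 'opening': 1.002135342933747}
```

View pics/scene0.png

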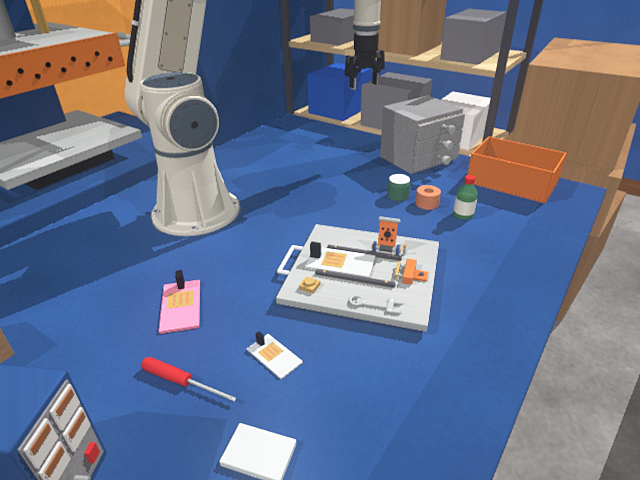

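View pics/top0.png

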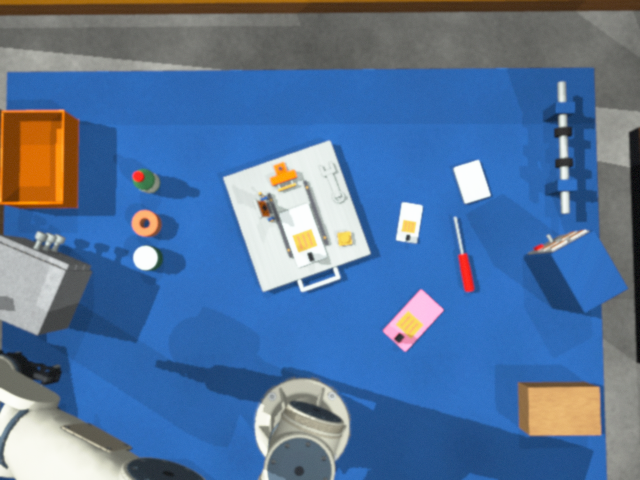

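The nest plate sits on the platen around top px (303,235). Its tab is at about (310,257), the gauge at (284,175), and the flap at (264,206) on the left. Next I'll measure the platen, tab and flap.

```bash
cat > h.py <<'E'
import numpy as np,cv2
from rig import *
def ray(n,u,v,z):
    c=camera_model(n);R=np.array(c['R']);t=np.array(c['t'])
    o=-R.T@t; d=R.T@np.array([(u-c['cx'])/c['fx'],(v-c['cy'])/c['fy'],1]); return o+d*(z-o[2])/d[2]
def proj(n,X):
    c=camera_model(n);p=np.array(c['R'])@np.asarray(X,float)+np.array(c['t']); return np.array([c['fx']*p[0]/p[2]+c['cx'],c['fy']*p[1]/p[2]+c['cy']])
E
python3 - <<'E'
from h import *
im=cv2.imread('pics/top0.png'); hsv=cv2.cvtColor(im,cv2.COLOR_BGR2HSV)
roi=np.zeros(im.shape[:2],np.uint8); roi[130:300,215:380]=255
m=((hsv[...,1]<90)|(hsv[...,0]<40)).astype(np.uint8)*255&roi
m=cv2.morphologyEx(m,cv2.MORPH_CLOSE,np.ones((9,9)));m=cv2.morphologyEx(m,cv2.MORPH_OPEN,np.ones((25,25)))
c=max(cv2.findContours(m,0,2)[0],key=cv2.contourArea)
W=np.array([ray('top',*p[0],30)[:2] for p in c],np.float32)
r=cv2.minAreaRect(W);print(r,cv2.boxPoints(r))
print(cv2.boxPoints(cv2.minAreaRect(c)))
crop=im[130:300,215:380];a=cv2.resize(crop,None,fx=3.4,fy=3.4,interpolation=cv2.INTER_CUBIC)
cv2.imwrite('pics/c1.png',a)
s=cv2.imread('pics/scene0.png')[205:335,265:450];cv2.imwrite('pics/c2.png',cv2.resize(s,None,fx=4.2,fy=4.2,interpolation=cv2.INTER_CUBIC))
E
```

```text
((533.5953979492188, 7.4973907470703125), (358.51312255859375, 303.76177978515625), 18.995948791503906) [[ 314.66342   92.75884]
 [ 413.5383  -194.46054]
 [ 752.52734  -77.76406]
 [ 653.65247  209.45532]]
[[221.73285 176.76762]
 [330.6634  138.76857]
 [375.33795 266.83557]
 [266.4074  304.83466]]
```

View pics/c1.png

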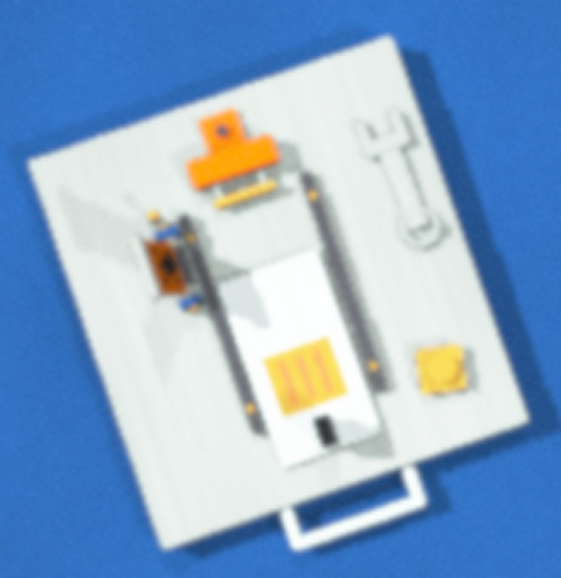

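View pics/c2.png

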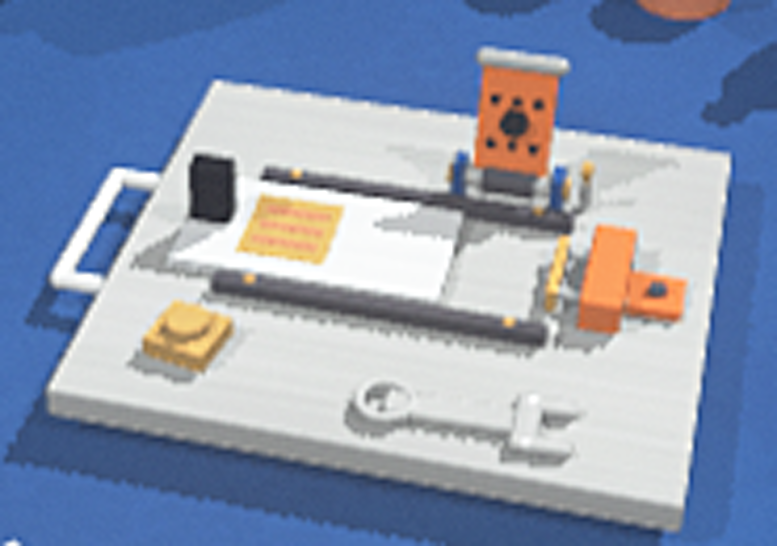

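In the top crop, the platen corners are at (28,160), (392,36), (528,420) and (163,550). The plate runs from the rear edge (288,468)-(380,440) to the front (222,275)-(318,247), with the tab top around (324,428). The brass bar is at (218,207)-(275,186).

```bash
python3 - <<'E'
from h import *
q=lambda x,y,z:ray('top',215+(x+.5)/3.4-.5,130+(y+.5)/3.4-.5,z)
s=lambda x,y,z:ray('scene',265+(x+.5)/4.2-.5,205+(y+.5)/4.2-.5,z)
C=np.array([q(*p,30)[:2] for p in[(28,160),(392,36),(528,420),(163,550)]])
S=np.array([s(*p,30)[:2] for p in[(728,155),(682,530-30),(48,388),(215,82)]])
def fit(C,name):
    # local corners: (+x,+y),(+x,-y),(-x,-y),(-x,+y)
    L=np.array([[160,150],[160,-150],[-160,-150],[-160,150]],float)
    c=C.mean(0);H=L.T@(C-c);a=np.arctan2(H[0,1]-H[1,0],H[0,0]+H[1,1]);R=np.array([[np.cos(a),-np.sin(a)],[np.sin(a),np.cos(a)]])
    print(name,c,a,np.degrees(a),'res',np.round((C-c)@R-L,1));return c,R,a
c,R,a=fit(C,'top');fit(S,'scene')
F=lambda p:np.round((p[:2]-c)@R,1)
for n,p in dict(rl=(288,468,38),rr=(380,440,38),fl=(222,275,38),fr=(318,250,38),tab=(324,420,76),tabb=(327,445,76),barl=(218,207,44),barr=(275,186,44),gl=(192,190,50),gr=(282,158,50),tip=(150,243,113),tip2=(160,285,113)).items(): print(n,F(q(*p)),q(*p)[:2].round(1))
for n,p in dict(tabtop=(212,157,76),fl=(462,212,38),fr=(440,297,38),tipl=(480,52,116),tipr=(568,65,116)).items(): print('S',n,F(s(*p)))
E
```

```text
top [550.4819175   13.01990644] 0.3301595370712317 18.91674804017462 res [[ 0.4 -0.2]
 [-1.4  0.3]
 [ 1.3  0.5]
 [-0.3 -0.6]]
scene [553.53153329  11.95199817] 0.33347396812739244 19.10665095117972 res [[-1.7 -3.2]
 [-1.9  3.9]
 [ 1.1  1.6]
 [ 2.4 -2.4]]
rl [-132.7   37.6] [412.8   5.6]
rr [-135.7  -36.2] [433.9 -65.2]
fl [24.7 36.7] [562.   55.7]
fr [ 18.5 -39.7] [580.9 -18.5]
tab [-108.3   -0.4] [448.2 -22.5]
tabb [-126.7    3.7] [429.4 -24.6]
barl [74.7 22.2] [614.   58.3]
barr [ 75.6 -24.6] [629.9  14.3]
gl [92.8 36.7] [626.4  77.9]
gr [ 93.3 -36.6] [650.7   8.6]
tip [55.9 77.8] [578.2 104.7]
tip2 [24.1 81. ] [547.1  97.4]
S tabtop [-114.     3.4]
S fl [20.9 39.2]
S fr [ 23.5 -38. ]
S tipl [18.7 84.7]
S tipr [67.9 83.5]
```

step_arm:
  commands:
    - [[-28,-38,0],0,0]
    - [[-28,-38,0],0,0]
    - [[-28,-38,0],0,0]
    - [[-28,-38,0],0,0]
    - [[-28,-38,0],0,0]
    - [[-28,-38,0],0,0]
    - [[-28,-38,0],0,0]
    - [[-28,-38,0],0,0]
    - [[-28,-38,0],0,0]
    - [[-28,-38,0],0,0]
    - [[-28,-38,0],0,0]
    - [[-28,-38,0],0,0]
    - [[-28,-38,0],0,0]
    - [[-24,-40,0],0,0]
  force: 40

```text
clock: 1.85
eef_pos: [400.1, -57.3, 403.1]
tcp_rot: [-3.139, 0.002, 2.818]
contact_force: [0.6, -0.7, -0.3]
opening: 0.002
```

step_arm:
  commands:
    - [[0,0,0],0.18,0]
    - [[0,0,0],0.18,0]
    - [[0,0,0],0.18,0]
    - [[0,0,0],0.18,0]
    - [[0,0,0],0.18,0]
    - [[0,0,0],0.18,0]
    - [[0,0,0],0.18,0]
    - [[0,0,0],0.18,0]
    - [[0,0,0],0.18,0]
    - [[0,0,0],0.18,0]
    - [[0,0,0],0.18,0]
    - [[0,0,0],0.18,0]
    - [[0,0,0],0.18,0]
    - [[0,0,0],0.14,0]

```text
clock: 3.6
eef_pos: [398.1, -61.0, 400.1]
tcp_rot: [3.141, 0.007, 0.251]
contact_force: [1.0, 0.2, -0.5]
opening: 0.001
```

step_arm:
  commands:
    - [[0,0,0],-0.08,0]
    - [[2,-10,20],0,0]
    - [[2,-10,40],0,0]
    - [[0,0,40],0,0]
    - [[0,0,40],0,0]
    - [[0,0,20],0,0]
    - [[0,0,0],0,0]

```text
clock: 4.47
eef_pos: [394.2, -40.6, 235.9]
tcp_rot: [3.141, 0.006, 0.331]
contact_force: [-0.1, -0.7, -0.1]
opening: -0.0
```

```bash
cat >> h.py <<'E'
C0=np.array([551,12.7]);A=.331;RF=np.array([[np.cos(A),-np.sin(A)],[np.sin(A),np.cos(A)]])
def fx():
    s=sense();p=s['eef_pos'];f=s['contact_force']
    print('t%.2f'%s['clock'],'fix xy',((p[:2]-C0)@RF).round(1),'z',p[2].round(1),'rot',s['tcp_rot'].round(3),'F',(f[:2]@RF).round(1),f[2].round(1))
def pic(n,name,x0,x1,y0,y1,k):
    cv2.imwrite('pics/'+name,cv2.resize(grab_frame(n)[y0:y1,x0:x1],None,fx=k,fy=k,interpolation=cv2.INTER_CUBIC))
E
python3 -c "
from h import *
fx()"
```

```text
t4.47 fix xy [-165.6    0.6] z 235.9 rot [3.141 0.006 0.331] F [-0.3 -0.6] -0.1
```

step_arm:
  commands:
    - [[0,1,14],0,0]
    - [[0,0,6],0,0]
    - [[0,0,0],0,0]

```text
clock: 4.85
eef_pos: [395.4, -41.7, 217.4]
tcp_rot: [3.14, 0.004, 0.331]
contact_force: [-0.1, -0.1, -0.3]
opening: -0.0
```

```bash
python3 -c "
from h import *
fx();pic('scene','s1.png',230,450,170,335,3.6)"
```

```text
t4.85 fix xy [-164.8   -0.9] z 217.4 rot [3.14  0.004 0.331] F [-0.1 -0.1] -0.3
```

View pics/s1.png

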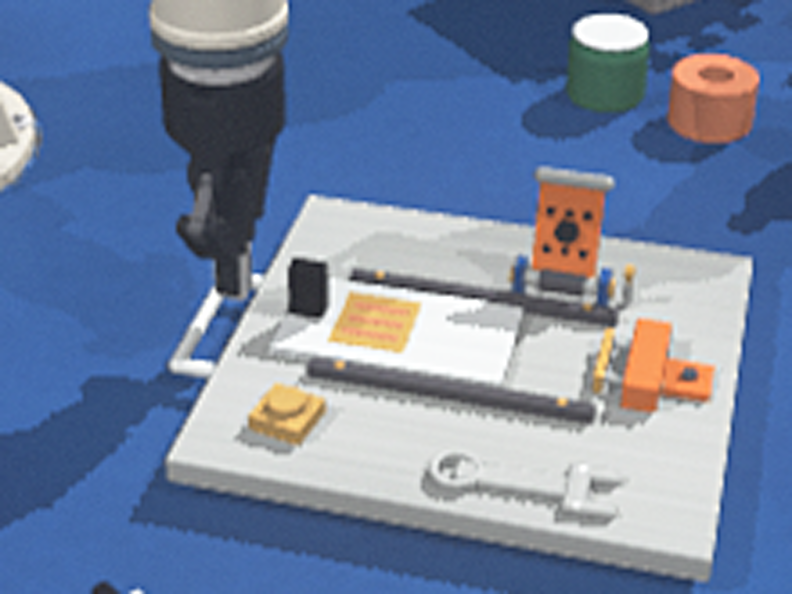

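step_arm:
  commands:
    - [[5,-3,2],0,0]
    - [[5,0,0],0,0]
    - [[5,0,0],0,0]
    - [[4,0,0],0,0]
    - [[2,0,0],0,0]
    - [[0,0,0],0,0]

```text
clock: 5.65
eef_pos: [416.6, -31.2, 216.7]
tcp_rot: [3.139, 0.001, 0.331]
contact_force: [0.2, -0.3, -0.4]
opening: 0.001
```

```bash
python3 -c "
from h import *
fx()
s=sense()['eef_pos'];print((proj('scene',s-[0,0,173])-[230,170])*3.6)"
```

```text
t5.65 fix xy [-141.4    2.1] z 216.7 rot [3.139e+00 1.000e-03 3.310e-01] F [ 0.1 -0.3] -0.4
[267.36382429 294.99953217]
```

step_arm:
  commands:
    - [[3,0,2],0,0]
    - [[3,0,0],0,0]
    - [[3,0,0],0,0]
    - [[3,0,0],0,0]
    - [[3,0,0],0,0]
    - [[3,0,0],0,0]

```text
clock: 6.4
eef_pos: [433.8, -25.2, 214.3]
tcp_rot: [3.139, 0.003, 0.331]
contact_force: [-1.4, -0.0, 1.0]
opening: 0.0
```

```bash
python3 -c "
from h import *
fx()"
```

```text
t6.40 fix xy [-123.1    2.3] z 214.3 rot [3.139e+00 3.000e-03 3.310e-01] F [-1.3  0.4] 1.0
```

step_arm:
  commands:
    - [[3,0,0],0,0]
    - [[3,0,0],0,0]
    - [[3,0,0],0,0]
    - [[3,0,0],0,0]
    - [[3,0,0],0,0]
    - [[3,0,0],0,0]
    - [[3,0,0],0,0]

```text
clock: 7.28
eef_pos: [455.1, -17.9, 214.3]
tcp_rot: [3.139, 0.003, 0.331]
contact_force: [-1.8, -0.8, 1.6]
opening: -0.0
```

```bash
python3 -c "
from h import *
fx();pic('top','t1.png',215,380,130,300,3.4)"
```

```text
t7.28 fix xy [-100.6    2.3] z 214.3 rot [3.139e+00 3.000e-03 3.310e-01] F [-1.9 -0.2] 1.6
```

View pics/t1.png

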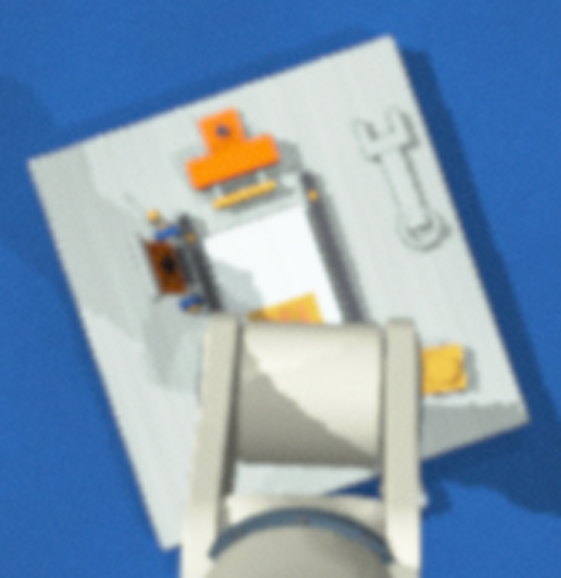

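The plate front is now at about (207,235)-(303,203) in the crop, straight, and roughly 15 mm short of the bar. I'll go slower from here.

step_arm:
  commands:
    - [[2,0,0],0,0]
    - [[2,0,0],0,0]
    - [[2,0,0],0,0]
    - [[1,0,0],0,0]
    - [[1,0,0],0,0]

```text
clock: 7.95
eef_pos: [463.5, -15.0, 214.3]
tcp_rot: [3.139, 0.003, 0.331]
contact_force: [-1.3, -0.6, 0.6]
opening: 0.002
```

step_arm:
  commands:
    - [[1,0,0],0,0]
    - [[1,0,0],0,0]

```text
clock: 8.2
eef_pos: [465.5, -14.3, 214.2]
tcp_rot: [3.139, 0.003, 0.331]
contact_force: [-0.9, -0.6, 0.6]
opening: 0.003
```

step_arm:
  commands:
    - [[1,0,0],0,0]
    - [[1,0,0],0,0]

```text
clock: 8.45
eef_pos: [467.4, -13.7, 214.2]
tcp_rot: [3.139, 0.003, 0.331]
contact_force: [-0.4, -0.1, 0.5]
opening: 0.001
```

step_arm:
  commands:
    - [[1,0,0],0,0]
    - [[0.7,0,0],0,0]

```text
clock: 8.7
eef_pos: [469.2, -13.1, 214.2]
tcp_rot: [3.139, 0.003, 0.331]
contact_force: [-1.6, -0.9, 0.4]
opening: -0.0
```

step_arm:
  commands:
    - [[0.7,0,0],0,0]
    - [[0.7,0,0],0,0]

```text
clock: 8.95
eef_pos: [470.5, -12.6, 214.2]
tcp_rot: [3.139, 0.003, 0.331]
contact_force: [-1.4, -0.4, 1.7]
opening: 0.002
```

step_arm:
  commands:
    - [[0.7,0,0],0,0]
    - [[0.7,0,0],0,0]

```text
clock: 9.2
eef_pos: [471.9, -12.1, 214.2]
tcp_rot: [3.139, 0.003, 0.331]
contact_force: [-1.9, -0.7, 2.3]
opening: 0.002
```

step_arm:
  commands:
    - [[0.7,0,0],0,0]

```text
clock: 9.32
eef_pos: [472.6, -11.9, 214.2]
tcp_rot: [3.139, 0.003, 0.331]
contact_force: [-2.2, -0.1, 1.1]
opening: -0.001
```

step_arm:
  commands:
    - [[0.7,0,0],0,0]

```text
clock: 9.45
eef_pos: [473.1, -11.7, 214.2]
tcp_rot: [3.139, 0.004, 0.331]
contact_force: [-2.6, -1.9, 2.1]
opening: -0.003
```

step_arm:
  commands:
    - [[0.7,0,0],0,0]

```text
clock: 9.57
eef_pos: [473.3, -11.5, 214.1]
tcp_rot: [3.14, 0.005, 0.331]
contact_force: [-5.3, -3.3, 4.7]
opening: 0.001
```

step_arm:
  commands:
    - [[0.7,0,0],0,0]

```text
clock: 9.7
eef_pos: [473.5, -11.5, 214.0]
tcp_rot: [3.14, 0.006, 0.331]
contact_force: [-5.3, -3.0, 4.6]
opening: 0.003
```

step_arm:
  commands:
    - [[0.9,0,0],0,0]
    - [[0.9,0,0],0,0]

```text
clock: 9.95
eef_pos: [474.0, -11.2, 213.7]
tcp_rot: [3.14, 0.01, 0.331]
contact_force: [-5.3, -3.7, 5.5]
opening: -0.002
```

step_arm:
  commands:
    - [[0.9,0,0],0,0]
    - [[0.9,0,0],0,0]

```text
clock: 10.2
eef_pos: [474.4, -11.1, 213.5]
tcp_rot: [3.141, 0.014, 0.332]
contact_force: [-4.4, -3.4, 4.4]
opening: -0.006
```

step_arm:
  commands:
    - [[1.2,0,-0.3],0,0]

```text
clock: 10.32
eef_pos: [474.8, -10.9, 213.5]
tcp_rot: [3.141, 0.016, 0.332]
contact_force: [-6.8, -3.6, 1.8]
opening: 0.004
```

step_arm:
  commands:
    - [[1.3,0,-0.3],0,0]

```text
clock: 10.45
eef_pos: [475.1, -10.7, 213.6]
tcp_rot: [-3.141, 0.019, 0.332]
contact_force: [-6.2, -4.4, 4.3]
opening: 0.0
```

step_arm:
  commands:
    - [[1.3,0,-0.3],0,0]

```text
clock: 10.58
eef_pos: [475.4, -10.5, 213.6]
tcp_rot: [-3.141, 0.021, 0.332]
contact_force: [-6.3, -4.6, 4.2]
opening: 0.0
```

Pushing at about 7.5 N, the tips stay put, so the plate is home. I'll back off along -x, rise, and look.

step_arm:
  commands:
    - [[-2,0,0],0,0]
    - [[-5,0,0],0,0]
    - [[-8,0,0],0,0]
    - [[-10,0,0],0,0]
    - [[-10,0,-20],0,0]
    - [[0,0,-40],0,0]
    - [[0,0,-40],0,0]
    - [[0,-30,-30],0,0]
    - [[0,-40,0],0,0]
    - [[0,-40,0],0,0]
    - [[0,-40,0],0,0]
    - [[0,-30,0],0,0]
    - [[0,0,0],0,0]

```text
clock: 12.2
eef_pos: [378.8, 151.0, 348.7]
tcp_rot: [-3.14, 0.016, 0.329]
contact_force: [0.4, -0.1, 0.6]
opening: -0.001
```

```bash
python3 -c "
from h import *
fx();pic('top','t2.png',215,380,130,300,3.4)"
```

```text
t12.20 fix xy [-117.9  186.7] z 348.7 rot [-3.14   0.016  0.329] F [ 0.3 -0.2] 0.6
```

View pics/t2.png

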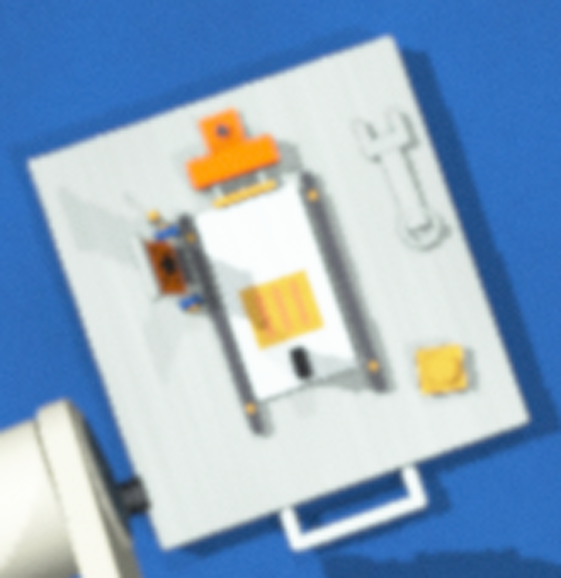

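The plate front is flush at the bar (crop (193,213)-(298,180)), nothing else disturbed, and the flap is still open. Now I'll move to the flap's outer side.

step_arm:
  commands:
    - [[30,8,0],0,0]
    - [[35,10,0],0,0]
    - [[35,10,15],0,0]
    - [[35,10,25],0,0]
    - [[20,8,25],0,0]
    - [[4,0,10],0,0]
    - [[0,0,0],0,0]

```text
clock: 13.12
eef_pos: [548.0, 150.0, 268.4]
tcp_rot: [3.141, 0.017, 0.324]
contact_force: [-0.6, -0.5, 0.9]
opening: -0.0
```

```bash
python3 -c "
from h import *
fx()"
```

```text
t13.12 fix xy [ 41.7 130.8] z 268.4 rot [3.141 0.017 0.324] F [-0.7 -0.3] 0.9
```

step_arm:
  commands:
    - [[0,3,-2],0,0]
    - [[0,4,-1],0,0]
    - [[0,4,0],0,0]
    - [[0,4,0],0,0]
    - [[0,4,0],0,0]

```text
clock: 13.75
eef_pos: [553.3, 130.8, 274.8]
tcp_rot: [3.141, 0.013, 0.325]
contact_force: [-0.5, -0.0, -0.0]
opening: 0.001
```

step_arm:
  commands:
    - [[0,4,0],0,0]
    - [[0,4,0],0,0]

```text
clock: 14.0
eef_pos: [556.0, 122.8, 274.8]
tcp_rot: [3.141, 0.013, 0.325]
contact_force: [-2.5, 6.9, 3.2]
opening: 0.003
```

```bash
python3 -c "
from h import *
fx();pic('scene','s2.png',310,470,150,290,4)"
```

```text
t14.00 fix xy [ 40.5 102.5] z 274.8 rot [3.141 0.013 0.325] F [-0.1  7.4] 3.2
```

View pics/s2.png

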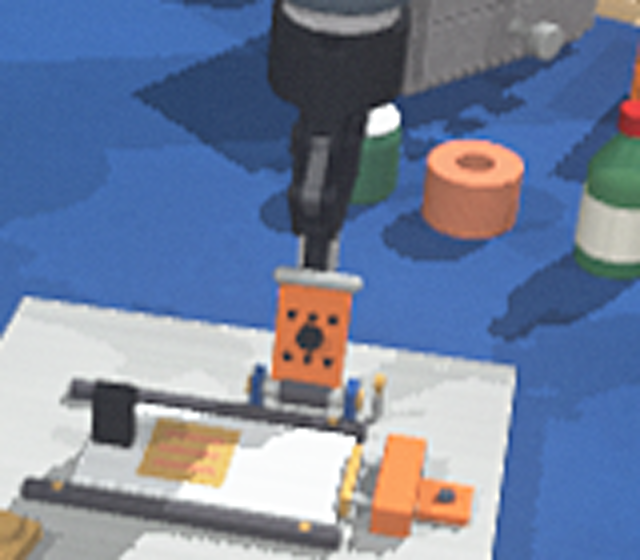

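The closed fingers press centred on the flap bar at about (317,275) with 7.4 N, and the flap is still near open. I'll keep pushing toward -y.

step_arm:
  commands:
    - [[0,4,0.5],0,0]
    - [[0,4,0.5],0,0]
    - [[0,4,0.5],0,0]
    - [[0,4,0.5],0,0]

```text
clock: 14.55
eef_pos: [561.3, 109.7, 274.6]
tcp_rot: [-3.136, 0.011, 0.323]
contact_force: [-1.8, 4.0, 3.4]
opening: -0.004
```

step_arm:
  commands:
    - [[0,4,0.5],0,0]
    - [[0,4,0.5],0,0]
    - [[0,4,0.5],0,0]
    - [[0,4,0.5],0,0]

```text
clock: 15.05
eef_pos: [566.8, 94.3, 272.6]
tcp_rot: [-3.136, 0.011, 0.323]
contact_force: [-0.5, 2.4, 2.9]
opening: -0.0
```

```bash
python3 -c "
from h import *
fx()"
```

```text
t15.05 fix xy [41.4 72. ] z 272.6 rot [-3.136  0.011  0.323] F [0.3 2.4] 2.9
```

step_arm:
  commands:
    - [[0,4,0.5],0,0]
    - [[0,4,0.5],0,0]
    - [[0,4,0.5],0,0]
    - [[0,4,0.5],0,0]

```text
clock: 15.55
eef_pos: [572.0, 77.5, 269.6]
tcp_rot: [-3.136, 0.012, 0.323]
contact_force: [-0.0, 1.4, -0.8]
opening: -0.005
```

step_arm:
  commands:
    - [[0,4,0.5],0,0]
    - [[0,4,0.5],0,0]

```text
clock: 15.8
eef_pos: [574.5, 69.2, 268.2]
tcp_rot: [-3.136, 0.013, 0.323]
contact_force: [1.1, 0.4, -0.3]
opening: 0.003
```

```bash
python3 -c "
from h import *
fx()"
```

```text
t15.80 fix xy [40.6 45.7] z 268.2 rot [-3.136  0.013  0.323] F [ 1.1 -0. ] -0.3
```

Near the snap now. I'll creep on in small steps.

step_arm:
  commands:
    - [[0,3,0],0,0]
    - [[0,3,0],0,0]

```text
clock: 16.05
eef_pos: [576.7, 62.7, 268.3]
tcp_rot: [-3.137, 0.012, 0.323]
contact_force: [-0.0, 0.5, 0.1]
opening: 0.003
```

step_arm:
  commands:
    - [[0,0,0],0,0]
    - [[0,0,0],0,0]

```text
clock: 16.3
eef_pos: [576.8, 62.5, 268.4]
tcp_rot: [-3.137, 0.012, 0.323]
contact_force: [-0.1, -0.3, 0.0]
opening: -0.001
```

```bash
python3 -c "
from h import *
fx();pic('scene','s3.png',310,470,150,290,4)"
```

```text
t16.30 fix xy [40.6 38.7] z 268.4 rot [-3.137  0.012  0.323] F [-0.2 -0.2] 0.0
```

View pics/s3.png

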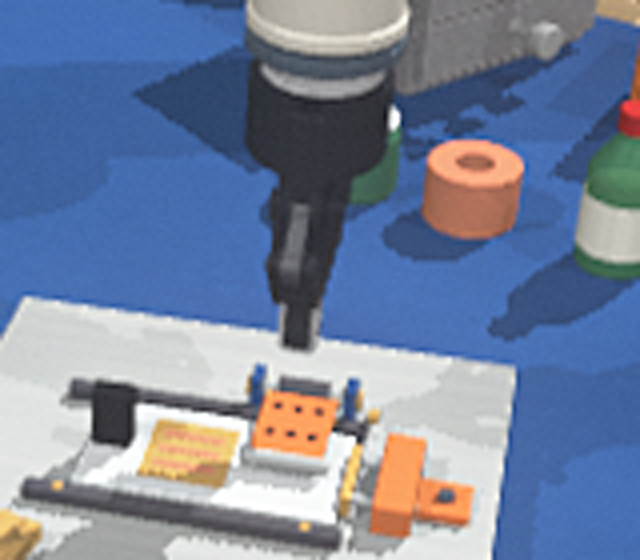

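The flap has sprung shut at about (295,425), lying level on the plate, and the fingers at (300,345) are clear of it. I'll rise, step away and check the plate at the bar once more.

step_arm:
  commands:
    - [[0,0,-40],0,0]
    - [[0,0,-50],0,0]
    - [[0,-40,-20],0,0]
    - [[-20,-50,0],0,0]
    - [[-20,-50,0],0,0]
    - [[-20,-50,0],0,0]
    - [[-10,-20,0],0,0]
    - [[0,0,0],0,0]
    - [[0,0,0],0,0]
    - [[0,0,0],0,0]

```text
clock: 17.6
eef_pos: [442.4, 244.2, 384.8]
tcp_rot: [-3.136, 0.009, 0.322]
contact_force: [-0.0, 1.0, -0.3]
opening: 0.001
```

```bash
python3 -c "
from h import *
fx();pic('top','t3.png',215,380,130,300,3.4)"
```

```text
t17.60 fix xy [-27.5 254.2] z 384.8 rot [-3.136  0.009  0.322] F [0.3 1. ] -0.3
```

View pics/t3.png

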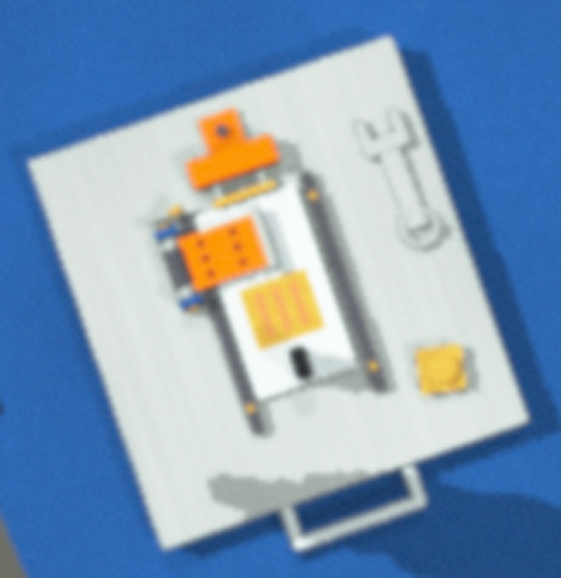

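The tab at (301,362) and the plate's front edge at the bar haven't moved since the press. The flap is shut, the wrench and stamp are where they were, and the arm is clear. Handing in.

```bash
python3 -c "
from rig import *
print(sign_off())"
```

```text
the job is handed in; nothing more can be done
None
```

The plate is home against the brass bar, the flap has sprung shut on it, and I handed the job in at about 18 s. Sign-off gives no verdict.

- **Plate:** I pushed it by the rear of its tab with closed fingers until it stopped. I then held it there for about 1 s at roughly 6 to 7.5 N, measured at the wrist. The fingertips did not move under that push.
- **Flap:** I tipped it at its bar with about 7.4 N at first contact, falling to nearly 0 N at the snap point. It then threw itself shut while the fingers were clear of it.
- **Last checks:** the final top view shows the plate still flush at the bar and not shifted by the flap, and the flap level on it. The wrench and stamp are in place. The fingers are well away from everything.
- **Not measured:** I had no direct reading of the force between plate and gauge. I inferred it from the wrist force less about 1 to 2 N of sliding friction. I saw the flap shut in both views but did not measure its angle. I did not re-check the objects on the table beyond the platen, though the arm passed well clear of them.

No check failed or disagreed.

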